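# Raise the carving board with the lever lifter

### The arm

A 6-joint arm with a two-finger parallel gripper is mounted at the origin on the work surface. World frame = base frame: x ahead of the robot, y to its left, z up, the work surface at z = 0. Lengths are in m, angles in rad, forces in N, time in s.
With the tool pointing down it reaches from about 0.225 to 0.875 m from the base axis. Payload 3.4 kg.
Tool frame: the origin (TCP) lies at the very end of the fingers, on their centre line; the grasp point (between the pads) lies 19 mm behind it; z points along the fingers, y is the line along which they close (so a half turn about z gives the same grasp; the last joint's range is limited). The gripper opens to 85 mm and grips with 20 to 120 N. Pads are 22 mm wide; open, the fingers measure 114 mm over their backs; the gripper's body (76 mm by 85 mm) begins 54 mm behind the grasp point. The pads swing forward as they close: fully open they stand 13 mm farther back than shut.
Start: joints at [1.108, 0.276, 1.505, -0, 1.361, -0.121], TCP at [0.193, 0.542, 0.191] pointing down, gripper open.
Joint ranges: [-2.89, 2.89], [-0.75, 2.08], [0.22, 2.7], [-1.18, 4.32], [0.11, 2.71], [-2.7, 2.7]. Speed limits (rad/s): [2.57, 2.57, 3.14, 3.14, 3.14, 3.14].

### API

Orientations are given as a unit quaternion [w, x, y, z].
In Python, from rig import manip, get_image, camera_info gives the robot as it stands. The module is installed in compiled form; this text tells all that it offers.
- The arm moves only by the shell command python3 -m crank 'ROWS' [FORCE]. ROWS is a JSON object of lists of equal length, an entry for each row: "translation": the shift along the tool's x, y, z in mm, a list of three; "roll": the turn about the tool's z in rad; "fingers": the opening, from 0 (shut) to 1 (fully open). A call has 1 to 8 rows; each row shifts and turns the commanded pose from where the row before left it, along the tool's axes as they then stand; what a row does not reach is not made up. A row lasts 1/10 s, in which the tool goes at most 50 mm and 8.59 degrees, less where a joint would pass 70% of its speed; a pose out of reach is approached as far as the arm can. A call is refused whole if a number of a shift passes 50 or a number of a turn 0.15, either way. A call with a gripper value outside its range is refused whole. The fingers move at their own pace and stop on an object; FORCE is the grip in N (left out, the last holds). Time passes only in rows, so rows that do not move let the fingers close. It gives the time, the measured TCP pose, the force, the opening and the grip force at its end, in the units of the state.
- manip.get_state(): the state, without advancing time (a new reading comes with each control period).
- get_image(name): name is "side" or "top" or "wrist"; returns the picture (480x640x3 uint8, blue, green, red); there is no depth.
- camera_info(name): a dict with "mtx" (3x3 intrinsics, pixels), "rvec" (rotation vector, rad) and "tvec" (3), from world to camera coordinates, as OpenCV has them. Camera axes: x right, y down, z forward; pixel columns grow to the right and rows downward; lengths in m; the calibration is good to about 2 mm. A picture is of the moment at which its call begins: read the wrist's pose just before it. camera_info takes no time and is no camera call; for the wrist camera it gives the pose at the moment of the call.
- manip.sign_off(): hands the job in; it is judged then, once.
The state is a dict: "clock": time; "qpos": joint angles; "qd": joint speeds; "effort": joint torques, N m; "position": TCP position; "ee_rot": TCP orientation; "contact_force": force on the tool from outside, world axes, zero at the start; "moment": the same for the moment, N m; "width": finger opening in m; "gripper_force": force on a finger pad.
Only numpy, scipy, OpenCV 4.12 (cv2) and the standard library are available. Lean on these libraries where they do the work, as an engineer would, in place of code of your own. Each camera call takes 0.05 s, during which the arm holds its last target. There are 200 camera calls.

### The job

Raise the tilting carving board to its first notch: with your fingertips press the rubber tread of the yellow board lifter down towards the bench, so that its toe lifts the board until the steel strut drops in front of the first tooth, then ease the tread back up until the board sits on the strut and take your hand away. Do not touch the board or its strut directly, leave the lifter standing in its place, never let the board drop, and leave the tools and parts lying around alone.

Things in the scene. Friction and masses are not known exactly. Their poses are not given: they have to be found in the camera images.
- tread (a point): middle of the top face of the tread, the black rubber plate at the lever's long end: 75 mm along the lever, 90 mm across, 10 mm thick. 154 mm above the bench at the start, 21 mm when right down (outer edge on the bench). Slopes 16 deg at the start (outer end up), level half way, 17 deg the other way when down. Its x axis points along the lever to the board and tilts with the lever
- lever_pivot (a point): pivot pin of the lever, 56 mm above the bench, between the lifter's cheeks. The tread's middle lies 235 mm from it, on the side away from the board, and swings about it in the upright plane through both; the toe lies 100 mm from it on the board's side
- lifter: the board lifter, a yellow steel lever standing loose on the bench on a rubber-soled foot plate (150 x 90 mm, 8 mm high; 2.1 kg in all). Origin on the bench under the pivot; x points along the lever to the toe, which already lies under the board's free edge; z up
- lever (a joint): swing of the lifter's lever in rad: 0 at the start, grows as the tread goes down, about 0.57 when the tread is down on the bench. The board's weight pushes it back up: 4 to 9 N on the tread hold it
- board (a joint): tilt of the hinged carving board in rad: 0 lying down, grows as its free edge rises, about 0.237 at the lifter's full stroke. Its strut drops off the first tooth at about 0.205; lowered from there it comes to rest on the strut at about 0.182 (lever about 0.44). Stopped short of the drop, it sinks back to 0
- board_edge (a point): middle of the board's free edge, at its upper face, 48 mm above the bench at the start. The board is plywood, 320 mm wide, 260 mm deep, 24 mm thick, with a carved oak panel on it that rises to 110 mm above the bench (about 3.6 kg in all), hinged along the edge away from the lifter
- stand: the fixed plywood base under the board, 270 x 400 mm and 10 mm thick. Origin on the bench under the middle of the board's free edge; x points from the lifter towards the hinges
- strut_foot (a point): middle of the foot bar (6 mm round steel, 388 mm long, across the board) of the spring-loaded strut under the board. As the board rises it slides over the base away from the hinges, climbs the first tooth (7 mm high) of the two steel racks beside the board and drops off its steep face; held there, it keeps the board up
- wax_tin: round green wax tin with a brass lid, 76 mm across, 34 mm high; origin under its middle; to be left alone
- rosette: loose carved wooden rosette, 76 mm across, about 28 mm high; origin under its middle; to be left alone
- mallet: dark turned carver's mallet standing on its head, 88 mm across, 220 mm high; origin under its middle; to be left alone
- gouge: carving gouge lying flat, about 260 mm long, 26 mm high, handle to its -x; origin on the bench near its ferrule; to be left alone

How it is judged:
By the outcome, as a careful person would: the job done as asked, in the order asked, and still so for the second after the job is handed in, with the robot touching nothing.
It also fails if it takes over 42 s, if anything falls off the work surface, if the arm or the gripper's body presses on something with over 40 N, if the wrist force passes 120 N, or if a joint passes its speed limit or range.

## Working session

There is one attempt and no reset: what is moved stays moved. The work goes in short steps, Python scripts to look and compute and a shell command to move; the robot and the scene stay as the last step left them, time stands still between calls to the robot, and variables do not carry over. Pictures are saved under pics/ and viewed, at most 10 in all, crops included, and the job is handed in when it is done.

```bash
mkdir -p pics
python3 - <<'E'
from rig import manip,get_image,camera_info
import cv2,numpy as np
for n in("side","top"):
    cv2.imwrite(f"pics/{n}0.png",get_image(n)); c=camera_info(n); R=cv2.Rodrigues(np.array(c["rvec"],float))[0]; print(n,np.round(c["mtx"],1).tolist(),np.round(-R.T@np.array(c["tvec"]).ravel(),3),np.round(R,2).tolist())
s=manip.get_state();print(s["clock"],s["position"],s["ee_rot"],s["contact_force"],s["width"])
E
```

```text
side [[489.2, 0.0, 315.4], [0.0, 489.2, 241.7], [0.0, 0.0, 1.0]] [ 0.207 -0.938  0.734] [[0.94, -0.33, 0.02], [-0.16, -0.51, -0.84], [0.29, 0.79, -0.53]]
top [[491.3, 0.0, 318.2], [0.0, 491.3, 235.9], [0.0, 0.0, 1.0]] [ 0.352 -0.027  1.174] [[-0.02, -1.0, -0.02], [-0.99, 0.03, -0.16], [0.17, 0.02, -0.99]]
0.1 [0.19252147 0.54125431 0.19064913] [-2.25088985e-04  1.70080940e-01  9.85429764e-01 -7.76746550e-04] [ 0.08596606 -0.391196   -0.22616684] 0.08596682704915078
```

View pics/top0.png

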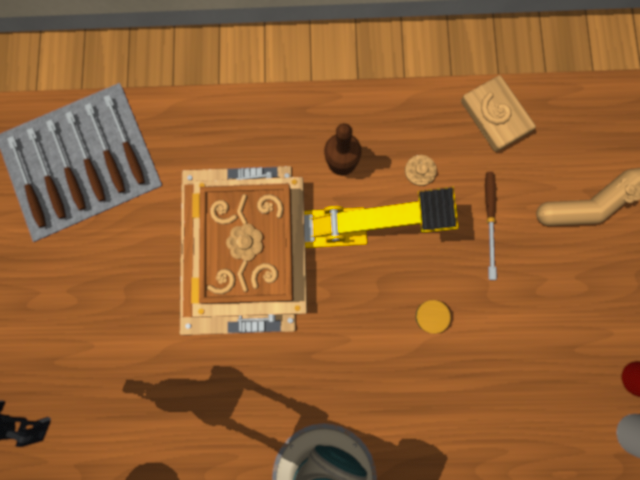

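View pics/side0.png

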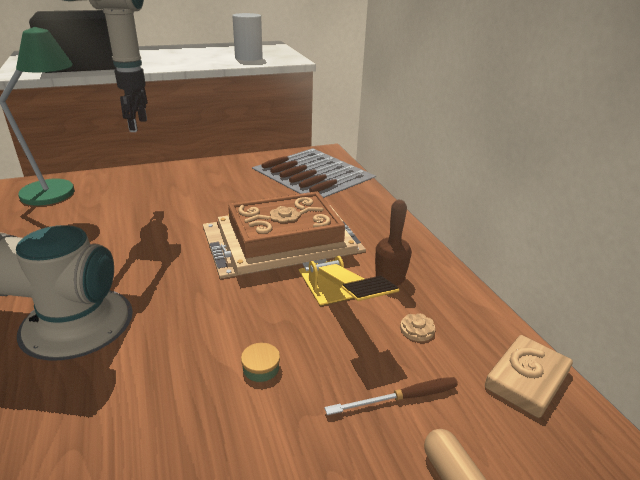

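The top view shows the tread at about (438,209), the lever running left to the pin at about (334,222), and the toe under the board edge at about (307,229). In the side view the tread is at about (371,287), with the mallet to its right rear at (393,250). I'll triangulate the tread and the lever axis next.

```bash
cat > h.py <<'E'
import cv2,numpy as np
from rig import camera_info
def cam(n):
    c=camera_info(n);R=cv2.Rodrigues(np.array(c["rvec"],float))[0];t=np.array(c["tvec"],float).ravel();return np.array(c["mtx"]),R,t
def ray(n,p):
    K,R,t=cam(n);return -R.T@t,R.T@np.linalg.solve(K,[p[0],p[1],1.])
def plane(n,p,z):
    o,d=ray(n,p);return o+d*(z-o[2])/d[2]
def tri(a,pa,b,pb):
    A,B=cam(a),cam(b);P=lambda c:c[0]@np.c_[c[1],c[2]]
    X=cv2.triangulatePoints(P(A),P(B),np.array(pa,float).reshape(2,1),np.array(pb,float).reshape(2,1)).ravel();return X[:3]/X[3]
def blob(m,box):
    x0,y0,x1,y1=box;k=np.zeros_like(m);k[y0:y1,x0:x1]=m[y0:y1,x0:x1]
    k=cv2.morphologyEx(k,cv2.MORPH_CLOSE,np.ones((5,5)))
    return max(cv2.findContours(k,cv2.RETR_EXTERNAL,cv2.CHAIN_APPROX_NONE)[0],key=cv2.contourArea)
E
python3 - <<'E'
from h import *
im={n:cv2.imread(f"pics/{n}0.png") for n in("top","side")}
bx={"top":(410,180,470,240),"side":(335,265,405,310)}
c={}
for n in im:
    m=(im[n].max(2)<60).astype(np.uint8)*255
    k=blob(m,bx[n]);M=cv2.moments(k);c[n]=(M["m10"]/M["m00"],M["m01"]/M["m00"])
    print(n,c[n],cv2.contourArea(k),cv2.boundingRect(k),cv2.boxPoints(cv2.minAreaRect(k)).round(0).tolist())
T=tri("top",c["top"],"side",c["side"]);print("tread",T.round(4))
for p,z in(((334,222),.075),((334,222),.056),((307,229),.048),((343,150),.1),((421,170),.028),((434,316),.034)):print(p,plane("top",p,z).round(3))
v=np.hstack([im["top"][150:270,290:480],im["side"][230:350,270:460]])
cv2.imwrite("pics/crop1.png",cv2.resize(v,None,fx=2.1*1,fy=2.1,interpolation=2))
E
```

```text
top (437.2972508591065, 208.69119025304593) 1067.0 (420, 189, 35, 40) [[419.0, 192.0], [451.0, 189.0], [455.0, 226.0], [423.0, 229.0]]
side (369.78153754823387, 286.2573463935886) 561.5 (344, 272, 54, 25) [[343.0, 280.0], [393.0, 268.0], [397.0, 288.0], [347.0, 299.0]]
tread [ 0.5742 -0.2597  0.1515]
(334, 222) [ 0.567 -0.042  0.075]
(334, 222) [ 0.571 -0.042  0.056]
(307, 229) [0.558 0.021 0.048]
(343, 150) [ 0.729 -0.067  0.1  ]
(421, 170) [ 0.698 -0.255  0.028]
(434, 316) [ 0.351 -0.263  0.034]
```

View pics/crop1.png

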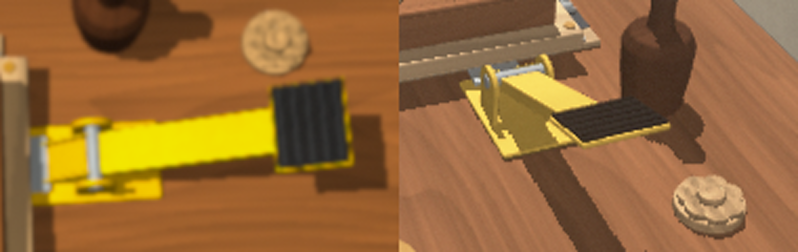

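The tread middle is at (0.574, -0.260, 0.152), which matches the 154 mm given. The pivot is at about (0.568, -0.042), so the span is 0.218 against an expected 0.214. The lever runs along -y within about 4°. I'll rise, square the tool to the world axes, shut the fingers and travel over.

```bash
python3 -m crank '{"translation":[[0,0,-43],[0,0,-43],[0,0,-43],[-19,-40,0],[-19,-40,0],[-19,-40,0],[-19,-40,0],[-19,-40,0]],"roll":[-0.114,-0.114,-0.114,0,0,0,0,0],"fingers":[0,0,0,0,0,0,0,0]}' 40
python3 -m crank '{"translation":[[-19,-40,0],[-19,-40,0],[-19,-40,0],[-19,-40,0],[-19,-40,0],[-19,-40,0],[-19,-40,0],[-19,-40,0]],"roll":[0,0,0,0,0,0,0,0],"fingers":[0,0,0,0,0,0,0,0]}'
```

```text
clock: 0.9
position: [0.288, 0.34, 0.3201]
ee_rot: [-0.0, -0.0, 1.0, -0.0]
contact_force: [0.8, 0.2, 0.6]
width: -0.0001
gripper_force: 0.0
clock: 1.7
position: [0.44, 0.0201, 0.3202]
ee_rot: [-0.0, 0.0, 1.0, 0.0]
contact_force: [1.2, 1.3, 0.5]
width: -0.0002
gripper_force: 0.0
```

```bash
python3 -m crank '{"translation":[[-19,-40,0],[-19,-40,0],[-19,-40,0],[-19,-40,0],[-19,-40,0],[-19,-40,0],[-20,-40,0],[0,0,0]],"roll":[0,0,0,0,0,0,0,0],"fingers":[0,0,0,0,0,0,0,0]}'
python3 -m crank '{"translation":[[0,0,40],[0,0,40],[0,0,35],[0,0,12],[0,0,0]],"roll":[0,0,0,0,0],"fingers":[0,0,0,0,0]}'
python3 - <<'E'
from rig import get_image
import cv2,numpy as np
s=get_image("side")[200:340,270:470];t=get_image("top")[140:280,300:500]
cv2.imwrite("pics/c2.png",cv2.resize(np.hstack([t,s]),None,fx=2,fy=2))
E
```

```text
clock: 2.5
position: [0.5754, -0.2636, 0.3171]
ee_rot: [-0.001, 0.002, 1.0, -0.0]
contact_force: [-0.5, 0.9, -0.9]
width: -0.0
gripper_force: 0.0
clock: 3.0
position: [0.5727, -0.2571, 0.1915]
ee_rot: [-0.002, -0.0, 1.0, 0.001]
contact_force: [0.0, -0.4, 1.0]
width: 0.0
gripper_force: 0.0
```

View pics/c2.png

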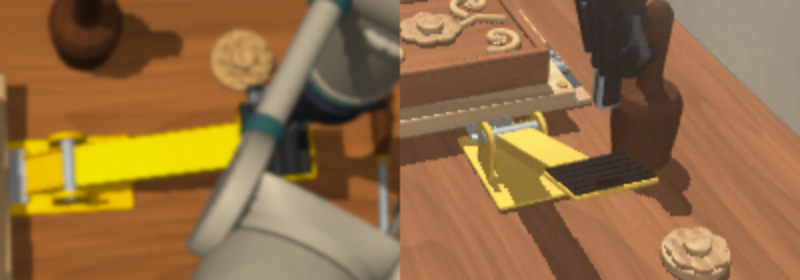

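The fingertips are centred about 40 mm over the tread. Next I press slowly along the tread's arc.

```bash
python3 -m crank '{"translation":[[0,0,15],[0,0,12],[0,0,6],[0,0,5],[0,-1,5],[0,-2,5],[0,-2,5],[0,-2,5]],"roll":[0,0,0,0,0,0,0,0],"fingers":[0,0,0,0,0,0,0,0]}'
python3 -m crank '{"translation":[[0,-2,6],[0,-2,6],[0,-2,6],[0,-2,6],[0,-1,6],[0,-1,6],[0,-1,6],[0,-1,6]],"roll":[0,0,0,0,0,0,0,0],"fingers":[0,0,0,0,0,0,0,0]}'
python3 - <<'E'
from rig import get_image
import cv2,numpy as np
s=get_image("side")[180:340,200:460]
cv2.imwrite("pics/c3.png",cv2.resize(s,None,fx=3,fy=3))
E
```

```text
clock: 3.9
position: [0.574, -0.2655, 0.1351]
ee_rot: [0.0, -0.0, 1.0, -0.0]
contact_force: [1.0, -0.5, 0.1]
width: 0.0003
gripper_force: 0.0
clock: 4.7
position: [0.5749, -0.2802, 0.0892]
ee_rot: [0.002, -0.0, 1.0, -0.003]
contact_force: [-1.7, -5.1, 8.0]
width: -0.0001
gripper_force: 3.5
```

View pics/c3.png

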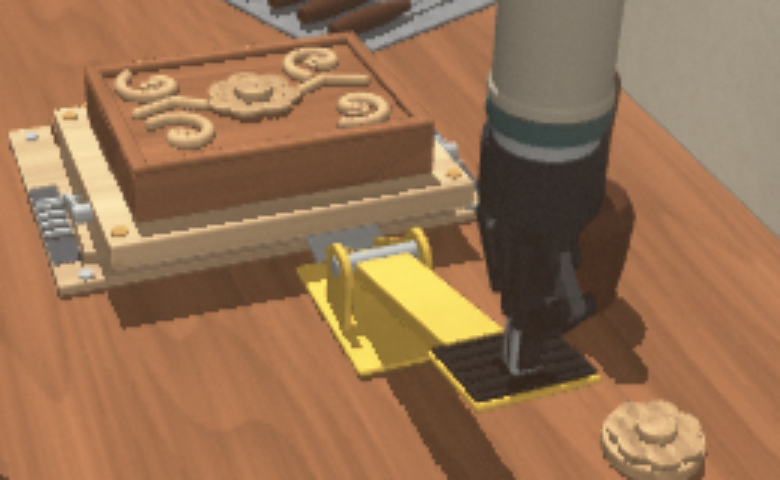

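The tread is going down under the fingertips at about (520,370) in the crop, the board has risen at its near edge, and the foot plate hasn't moved. I'll carry on down.

```bash
python3 -m crank '{"translation":[[0,-2,5],[0,-2,5],[0,-1,5],[0,-1,5],[0,0,5],[0,0,4],[0,0,4],[0,0,3]],"roll":[0,0,0,0,0,0,0,0],"fingers":[0,0,0,0,0,0,0,0]}'
python3 - <<'E'
from rig import get_image
import cv2,numpy as np
s=get_image("side")[180:340,200:460]
cv2.imwrite("pics/c4.png",cv2.resize(s,None,fx=3,fy=3))
E
```

```text
clock: 5.55
position: [0.5753, -0.2865, 0.0529]
ee_rot: [0.002, -0.0, 1.0, -0.003]
contact_force: [-0.8, -4.1, 6.9]
width: -0.0001
gripper_force: 3.2
```

View pics/c4.png

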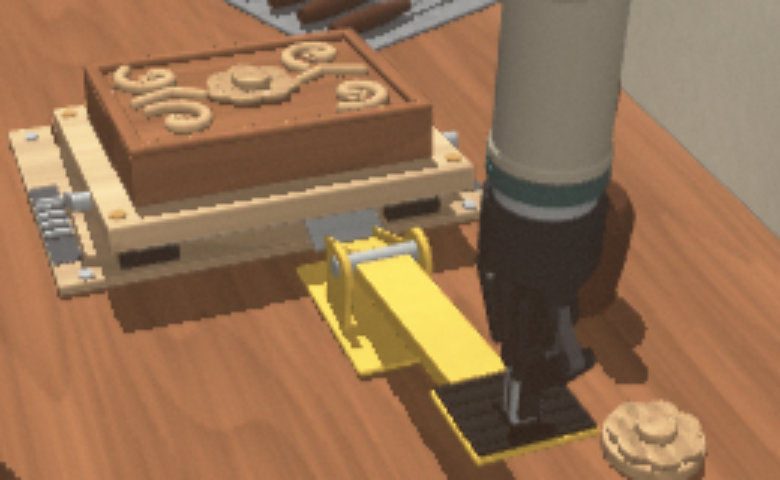

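The board is about two thirds up (the dark strips under its edge are showing), and the foot plate is still in place. I'll continue to near the full stroke.

```bash
python3 -m crank '{"translation":[[0,0,4],[0,0,4],[0,0,4],[0,0,4],[0,0,3],[0,0,3],[0,0,2],[0,0,0]],"roll":[0,0,0,0,0,0,0,0],"fingers":[0,0,0,0,0,0,0,0]}'
python3 - <<'E'
from rig import get_image
import cv2,numpy as np
s=get_image("side")[180:340,200:460]
cv2.imwrite("pics/c5.png",cv2.resize(s,None,fx=3,fy=3))
E
```

```text
clock: 6.4
position: [0.5756, -0.2874, 0.0291]
ee_rot: [0.002, -0.0, 1.0, -0.004]
contact_force: [-0.9, -5.6, 6.2]
width: -0.0003
gripper_force: 3.3
```

View pics/c5.png

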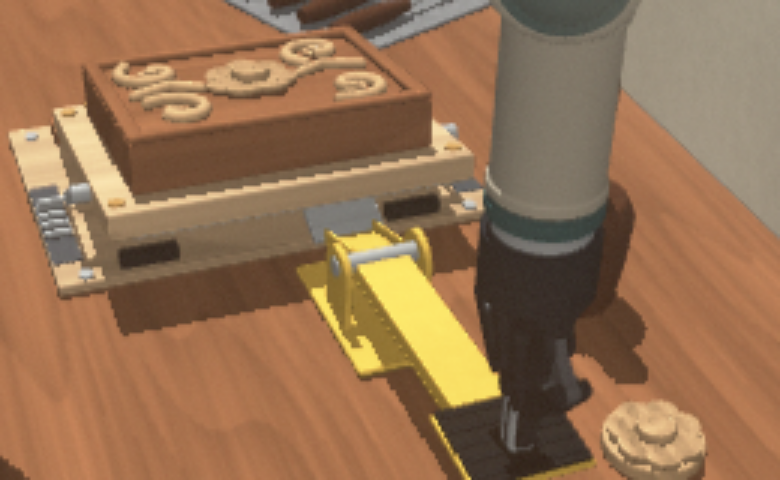

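The board is near full height. I'll press on in small steps towards the stop to be sure the strut has dropped.

```bash
python3 -m crank '{"translation":[[0,-1,2],[0,0,2],[0,0,1],[0,0,0]],"roll":[0,0,0,0],"fingers":[0,0,0,0]}'
python3 - <<'E'
from rig import get_image
import cv2,numpy as np
from h import *
for n in ("side","top"): cv2.imwrite(f"pics/{n}5.png",get_image(n))
a=cv2.imread("pics/side0.png")[200:300,195:375];b=cv2.imread("pics/side5.png")[200:300,195:375]
cv2.imwrite("pics/c6.png",cv2.resize(np.vstack([a,b]),None,fx=3,fy=3,interpolation=2))
E
```

```text
clock: 6.85
position: [0.5756, -0.2876, 0.0241]
ee_rot: [0.002, -0.0, 1.0, -0.003]
contact_force: [-0.4, -5.2, 5.3]
width: -0.0
gripper_force: 3.3
```

View pics/c6.png

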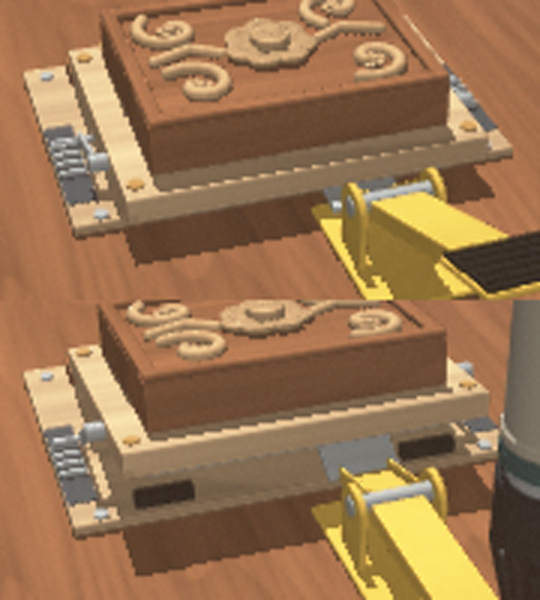

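```bash
python3 - <<'E'
from h import *
P=plane("side",(236.7,265.7),.048);print(P)
Q=P+[0,.005,0]
o,d=ray("side",(236,249))
s=((Q-o)[:2]@d[:2])/(d[:2]@d[:2]);z=(o+s*d);print(z,"tilt",np.arcsin((z[2]-.048)/.26))
E
python3 -m crank '{"translation":[[0,0,1],[0,0,1],[0,0,0]],"roll":[0,0,0],"fingers":[0,0,0]}'
```

```text
[0.36506896 0.03342401 0.048     ]
[0.36717909 0.03807664 0.09294637] tilt 0.1737434774228993
clock: 7.25
position: [0.5756, -0.2876, 0.0221]
ee_rot: [0.002, -0.0, 1.0, -0.003]
contact_force: [-0.4, -4.4, 5.6]
width: -0.0001
gripper_force: 3.3
```

The tilt estimate is 0.17, so it may not be at the drop yet. The force shows no stop either, so I'll continue to the stop.

```bash
for i in 1 2; do python3 -m crank '{"translation":[[0,0,1],[0,0,1],[0,0,0]],"roll":[0,0,0],"fingers":[0,0,0]}' | grep -E "pos|contact"; done
```

```text
position: [0.5756, -0.2877, 0.0201]
contact_force: [-0.5, -4.6, 6.8]
position: [0.5756, -0.2877, 0.0181]
contact_force: [-1.1, -4.9, 6.3]
```

```bash
for i in 1 2; do python3 -m crank '{"translation":[[0,0,1],[0,0,1],[0,0,0]],"roll":[0,0,0],"fingers":[0,0,0]}' | grep -E "pos|contact"; done
python3 - <<'E'
from rig import get_image
import cv2,numpy as np
s=get_image("side");cv2.imwrite("pics/side6.png",s)
a=s[190:345,200:420]
cv2.imwrite("pics/c7.png",cv2.resize(a,None,fx=3.6,fy=3.6,interpolation=2))
E
```

```text
position: [0.5756, -0.2877, 0.0161]
contact_force: [-0.3, -5.1, 6.6]
position: [0.5756, -0.2877, 0.0141]
contact_force: [-1.2, -4.4, 5.8]
```

View pics/c7.png

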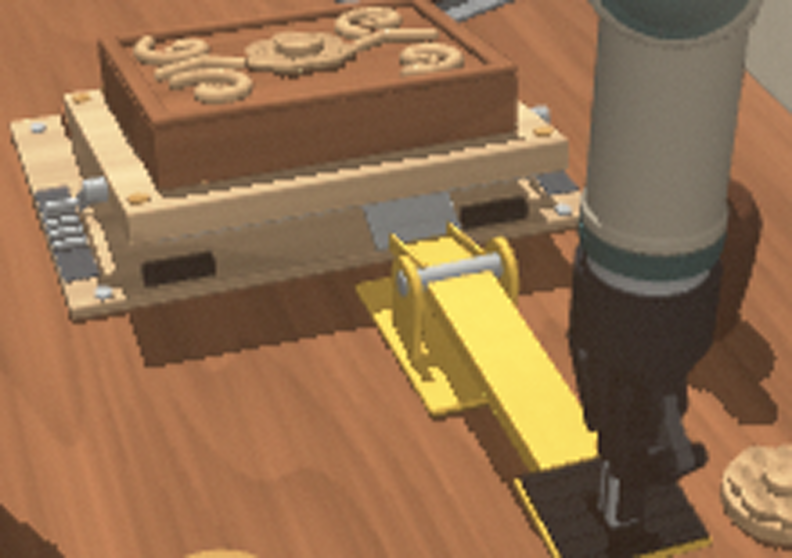

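The board and lifter look sound, and the fingertips are outboard of the tread's middle at about (620,520) in the crop. I'll continue to the stop.

```bash
for i in 1 2; do python3 -m crank '{"translation":[[0,0,1],[0,0,1],[0,0,0]],"roll":[0,0,0],"fingers":[0,0,0]}' | grep -E "pos|contact"; done
python3 - <<'E'
from rig import get_image
from h import *
cv2.imwrite("pics/side7.png",get_image("side"));cv2.imwrite("pics/top7.png",get_image("top"))
for k in "0567":
    s=cv2.imread(f"pics/side{k}.png");print(k,[s[240:275,c].sum(1).tolist() for c in (255,)])
E
```

```text
position: [0.5756, -0.2877, 0.0121]
contact_force: [0.1, -3.5, 6.1]
position: [0.5756, -0.2876, 0.01]
contact_force: [-0.1, -4.3, 5.6]
0 [[239, 208, 227, 237, 246, 235, 232, 228, 221, 227, 221, 217, 220, 228, 225, 227, 234, 304, 317, 318, 311, 308, 305, 523, 400, 353, 359, 359, 355, 344, 351, 324, 231, 209, 208]]
5 [[247, 231, 242, 296, 303, 296, 561, 593, 427, 379, 373, 373, 380, 372, 369, 366, 344, 318, 298, 298, 198, 139, 124, 128, 137, 130, 132, 236, 283, 322, 316, 332, 238, 218, 220]]
6 [[244, 289, 301, 299, 560, 604, 458, 382, 374, 368, 382, 368, 374, 370, 371, 355, 334, 319, 301, 294, 190, 132, 118, 134, 128, 142, 133, 238, 279, 328, 316, 329, 236, 216, 222]]
7 [[242, 286, 295, 563, 592, 521, 396, 374, 374, 372, 374, 370, 368, 378, 331, 337, 336, 318, 295, 292, 200, 134, 127, 126, 132, 124, 132, 234, 273, 326, 316, 329, 234, 211, 212]]
```

Run:
```python
from h import *
K,R,t=cam("side")
p=K@(R@np.array([.5756,-.2877,.0141])+t);print("tip px",p[:2]/p[2])
for q,z in(((395.8,341.4),.016),((344.4,323.3),.04),((365.8,317.8),.04)):print(plane("side",q,z).round(3))
im=cv2.imread("pics/side7.png")[235:365,300:440];im=cv2.resize(im,None,fx=4.2,fy=4.2,interpolation=2)
cv2.imwrite("pics/c8.png",im);print(im.shape)
```

```text
tip px [370.81892986 347.06098864]
[ 0.631 -0.291  0.016]
[ 0.539 -0.23   0.04 ]
[ 0.589 -0.228  0.04 ]
(546, 588, 3)
```

View pics/c8.png

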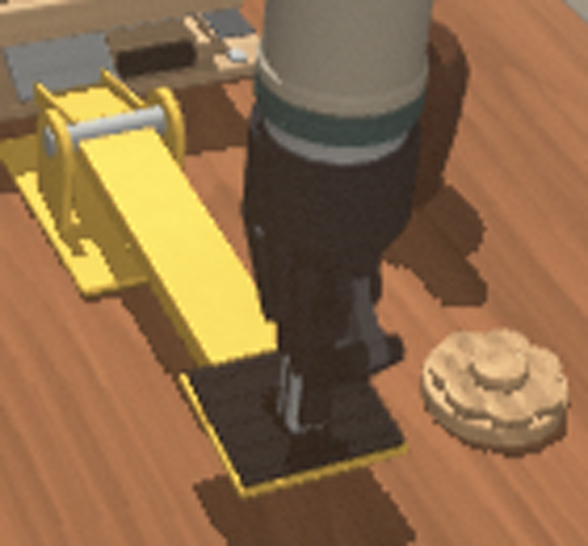

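The tread is still clear of the bench: its outer edge at (243,490)–(405,447) in the crop stands off its shadow. The pressing is good, so the board height by image is the better gauge. I'll calibrate it by projecting the free edge at known tilts, then press on.

```bash
cat > tilt.py <<'E'
from h import *
from rig import get_image,manip
K,R,t=cam("side")
P=plane("side",(255,264.3),.048);e=np.array([1,0.05,0]);e/=np.linalg.norm(e);u=np.array([-e[1],e[0],0])
def row(th):
    r=[]
    for s in(-.05,.05):
        h=P+s*e+.26*u+[0,0,-.012]; v=-.26*np.cos(th)*u+np.array([0,0,.26*np.sin(th)])+.012*(np.array([0,0,1])*np.cos(th)+u*np.sin(th))
        p=K@(R@(h+v)+t);r.append(p[:2]/p[2])
    a,b=r;return a[1]+(255-a[0])*(b[1]-a[1])/(b[0]-a[0])
def meas(s):
    g=s[235:275,255].astype(int).sum(1);i=int(np.argmax(g)); # bright line
    w=np.clip(g[i-1:i+3]-370,0,None);return 235+i-1+(w*np.arange(4)).sum()/w.sum()
r0=row(0);th=np.linspace(0,.26,131);rr=np.array([row(x) for x in th])
def tilt(s,m0):return np.interp(-(meas(s)-m0),-(rr-r0),th)
m0=meas(cv2.imread("pics/side0.png"))
if __name__=="__main__":
    s=get_image("side");st=manip.get_state()
    print("tilt",tilt(s,m0).round(3),"f",np.round(st["contact_force"],1),"p",np.round(st["position"],4),st["clock"])
E
python3 - <<'E'
from tilt import *
for k in "0567":print(k,meas(cv2.imread(f"pics/side{k}.png")),tilt(cv2.imread(f"pics/side{k}.png"),m0))
T=cv2.imread("pics/side7.png")
for r in range(330,352):print(r,T[r,362:384].sum(1).tolist())
A,B=(357.9,351.7),(396.4,341.4)
for z in(.01,.02,.03,.04):print(z,np.linalg.norm(plane("side",A,z)-plane("side",B,z)),plane("side",A,z),plane("side",B,z))
p=K@(R@np.array([.5727,-.2571,.1915])+t);print(p[:2]/p[2],"c2 tip 371.5,252.5")
E
```

```text
0 263.1639344262295 0.0
5 246.75833333333333 0.1681600594481385
6 244.85114503816794 0.1866009268585268
7 244.0168918918919 0.1946131584065482
330 [164, 131, 118, 144, 238, 208, 243, 323, 348, 188, 129, 145, 131, 135, 138, 136, 134, 159, 159, 150, 165, 159]
331 [131, 126, 112, 127, 236, 199, 241, 317, 346, 179, 132, 148, 139, 131, 143, 137, 131, 158, 172, 167, 158, 165]
332 [156, 121, 118, 132, 256, 176, 279, 331, 344, 142, 128, 141, 138, 131, 141, 130, 143, 162, 162, 167, 161, 164]
333 [167, 148, 123, 124, 187, 165, 287, 336, 340, 127, 137, 137, 136, 141, 139, 129, 137, 170, 163, 151, 161, 160]
334 [148, 164, 162, 128, 132, 147, 290, 345, 294, 132, 133, 145, 138, 143, 135, 134, 134, 160, 153, 152, 156, 135]
335 [166, 169, 162, 118, 120, 142, 295, 353, 331, 129, 131, 141, 132, 134, 137, 163, 146, 141, 151, 140, 150, 167]
336 [175, 164, 165, 153, 126, 138, 214, 357, 345, 214, 178, 223, 167, 205, 210, 129, 137, 155, 164, 163, 161, 160]
337 [166, 162, 166, 162, 160, 117, 136, 253, 296, 225, 215, 150, 131, 148, 152, 117, 139, 160, 162, 169, 164, 163]
338 [164, 171, 159, 168, 161, 150, 13
[... 1321 characters left out ...]
, 198, 204, 203, 197]
350 [324, 348, 352, 361, 384, 366, 317, 283, 225, 250, 215, 200, 199, 194, 201, 209, 202, 208, 204, 202, 199, 203]
351 [352, 350, 328, 283, 220, 241, 230, 220, 202, 208, 204, 207, 198, 190, 203, 203, 206, 204, 199, 196, 200, 204]
0.01 0.08942401843691224 [ 0.54680391 -0.28785664  0.01      ] [ 0.63619934 -0.28559557  0.01      ]
0.02 0.08818882617567513 [ 0.54210348 -0.296836    0.02      ] [ 0.63026411 -0.29460616  0.02      ]
0.03 0.086953633914438 [ 0.53740305 -0.30581536  0.03      ] [ 0.62432888 -0.30361675  0.03      ]
0.04 0.08571844165320089 [ 0.53270261 -0.31479471  0.04      ] [ 0.61839365 -0.31262734  0.04      ]
[370.49689232 268.93776374] c2 tip 371.5,252.5
```

The tilt is 0.195. The visible fingertips sit roughly 25 mm above the reported TCP, so the reading can go lower than the tread height. I'll continue in small steps, guarding on force and tilt.

```bash
python3 -m crank '{"translation":[[0,0,1.5],[0,0,1.5],[0,0,0]],"roll":[0,0,0],"fingers":[0,0,0]}' >/dev/null; python3 tilt.py;  python3 -m crank '{"translation":[[0,0,1.5],[0,0,1.5],[0,0,0]],"roll":[0,0,0],"fingers":[0,0,0]}' >/dev/null; python3 tilt.py
```

```text
tilt 0.198 f [-0.3 -4.3  5. ] p [ 0.5756 -0.2875  0.0069] 9.55
tilt 0.205 f [-0.  -5.2  5.9] p [ 0.5756 -0.2874  0.0039] 9.9
```

```bash
python3 -m crank '{"translation":[[0,0,1.5],[0,0,1.5],[0,0,0]],"roll":[0,0,0],"fingers":[0,0,0]}' >/dev/null; python3 tilt.py;  python3 -m crank '{"translation":[[0,0,1.5],[0,0,1.5],[0,0,0]],"roll":[0,0,0],"fingers":[0,0,0]}' >/dev/null; python3 tilt.py;  python3 -m crank '{"translation":[[0,0,1.5],[0,0,1.5],[0,0,0]],"roll":[0,0,0],"fingers":[0,0,0]}' >/dev/null; python3 tilt.py
```

```text
tilt 0.212 f [-0.7 -4.2  5.3] p [ 0.5756 -0.2872  0.0008] 10.25
tilt 0.215 f [ 0.2 -6.3  5.2] p [ 0.5756 -0.2869 -0.0024] 10.6
tilt 0.222 f [ 0.4 -4.7  4.7] p [ 0.5756 -0.2867 -0.0055] 10.95
```

```bash
python3 -m crank '{"translation":[[0,0,1.5],[0,0,1.5],[0,0,0]],"roll":[0,0,0],"fingers":[0,0,0]}' >/dev/null; python3 tilt.py;  python3 -m crank '{"translation":[[0,0,1],[0,0,1],[0,0,0]],"roll":[0,0,0],"fingers":[0,0,0]}' >/dev/null; python3 tilt.py
```

```text
tilt 0.225 f [ 0.3 -5.   4.9] p [ 0.5755 -0.2864 -0.0085] 11.3
tilt 0.231 f [ 0.6 -4.   6. ] p [ 0.5755 -0.2862 -0.0105] 11.65
```

The tilt is 0.231, past the 0.205 drop and close to the stop. I'll ease up slowly and watch for the board settling near 0.182.

```bash
python3 -m crank '{"translation":[[0,0,-1.5],[0,0,-1.5],[0,0,-1.5],[0,0,-1.5],[0,0,-1.5],[0,0,-1.5],[0,0,-1],[0,0,0]],"roll":[0,0,0,0,0,0,0,0],"fingers":[0,0,0,0,0,0,0,0]}' >/dev/null; python3 tilt.py;  python3 -m crank '{"translation":[[0,0,-1.5],[0,0,-1.5],[0,0,-1.5],[0,0,-1.5],[0,0,-1.5],[0,0,-1],[0,0,0]],"roll":[0,0,0,0,0,0,0],"fingers":[0,0,0,0,0,0,0]}' >/dev/null; python3 tilt.py
```

```text
tilt 0.215 f [-0.3 -3.2  2.8] p [ 0.5738 -0.2842 -0.0015] 12.5
tilt 0.203 f [ 0.1 -3.   2. ] p [ 0.5739 -0.2842  0.0071] 13.25
```

```bash
for i in 1 2 3 4; do python3 -m crank '{"translation":[[0,0,-1.3],[0,0,-1.3],[0,0,-1.4],[0,0,0]],"roll":[0,0,0,0],"fingers":[0,0,0,0]}' >/dev/null; python3 tilt.py; done
```

```text
tilt 0.194 f [ 0.3 -3.4  2.5] p [ 0.5739 -0.2841  0.0111] 13.7
tilt 0.188 f [0.6 0.1 0.4] p [ 0.5736 -0.2833  0.0145] 14.15
tilt 0.188 f [-0.7 -0.3 -0.7] p [ 0.574  -0.2842  0.019 ] 14.6
tilt 0.188 f [ 0.6  0.  -0.6] p [ 0.574  -0.2842  0.0231] 15.05
```

The force fell to zero and the board held at 0.188, so it's resting on the strut. I'll withdraw straight up.

```bash
python3 -m crank '{"translation":[[0,0,-5],[0,0,-10],[0,0,-20],[0,0,-40],[0,0,-45],[0,0,-45],[0,0,-45],[0,0,-45]],"roll":[0,0,0,0,0,0,0,0],"fingers":[0,0,0,0,0,0,0,0]}' >/dev/null; python3 -m crank '{"translation":[[0,0,-15],[0,0,0],[0,0,0],[0,0,0]],"roll":[0,0,0,0],"fingers":[0,0,0,0]}' >/dev/null;python3 tilt.py
python3 - <<'E'
from h import *
from rig import get_image
a=cv2.imread("pics/side0.png");b=get_image("side")
# change in regions: foot plate corner / rosette / tin / gouge
for n,(x0,y0,x1,y1) in dict(foot=(303,285,325,302),rosette=(400,312,436,342),tin=(240,343,282,385),gouge=(325,375,460,420),mallet=(372,200,412,285)).items():
    print(n,np.abs(a[y0:y1,x0:x1].astype(int)-b[y0:y1,x0:x1]).mean().round(1))
E
```

```text
tilt 0.188 f [-0.5 -0.1 -0.5] p [ 0.5731 -0.2836  0.2907] 16.3
foot 6.1
rosette 6.1
tin 5.8
gouge 10.1
mallet 7.9
```

```bash
python3 -c "
from rig import manip
print(manip.sign_off())"
```

```text
the job is handed in; nothing more can be done
None
```

The board is on its first notch: it held at a measured tilt of about 0.188 rad with the hand withdrawn, the lifter and loose items showed no visible movement, and I handed the job in at about 16 s.

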